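# Pull a blind plug from a gear housing with a threaded puller

## Robot

A 6-joint arm with a two-finger parallel gripper is mounted at the origin on the work surface. World frame = base frame: x ahead of the robot, y to its left, z up, the work surface at z = 0. Lengths are in m, angles in rad, forces in N, time in s.
With the tool pointing down it reaches from about 0.375 to 0.975 m from the base axis. Payload 3.8 kg.
Tool frame: the origin (TCP) lies midway between the tips of the shut fingers; the grasp point (between the pads) lies bot.grasp_offset behind it (bot.grasp_offset is the distance from the TCP to the grasp point, in m); z points along the fingers, y is the direction in which the jaws open and shut (so a half turn about z gives the same grasp; the last joint's range is limited). The gripper opens to 85 mm and grips with 20 to 120 N. Pads are 22 mm wide; open, the fingers measure 114 mm over their backs; the gripper's body (76 mm by 85 mm) begins 54 mm behind the grasp point. The pads swing forward as they close: fully open they stand 13 mm farther back than shut.
Start: joints at [-1.297, 0.264, 1.604, -0, 1.274, -0.037], TCP at [0.206, -0.643, 0.231] pointing down, gripper open.
Joint ranges: [-2.63, 2.63], [-0.94, 2.18], [0.31, 2.57], [-1.31, 4.45], [0, 2.66], [-2.55, 2.55]. Speed limits (rad/s): [2.57, 2.57, 3.14, 3.14, 3.14, 3.14].

## Interface

Orientations are given as a rotation vector (axis times angle).
In Python, from workcell import read_state, viewer, job, bot gives the robot as it stands.
- The arm moves only by the shell command python3 -m crank 'ROWS' [FORCE]. ROWS is text: rows parted by semicolons, each of 7 numbers parted by spaces: the shift along the tool's x, y, z in mm, then the turn, a rotation vector about the tool's x, y, z in rad, then the closure in counts, from 0 (fully open) to 255 (shut). A call has 1 to 20 rows; each row is the pose to reach, as a shift and turn from the pose commanded when the call began, along the tool's axes at that moment; what a row does not reach only later rows make up. A row lasts 1/8 s, in which the tool goes at most 62.5 mm and 10.7 degrees, less where a joint would pass 70% of its speed; a pose out of reach is approached as far as the arm can. A call with a gripper value outside its range is refused whole. The fingers move at their own pace and stop on an object; FORCE is the grip in N (left out, the last holds). Time passes only in rows, so rows that repeat a pose let the fingers close. It gives the time, the measured TCP pose, the force and the opening at its end, in the units of the state.
- read_state(): the state, without advancing time (a new reading comes with each control period).
- viewer.read_camera(name): name is "scene" or "top" or "wrist"; returns a dict with "pixels" (420x560x3 uint8, red, green, blue), "vertical_fov" (degrees; the focal length in pixels is half the picture's height over the tangent of half this angle, whatever the lens; pixels are square), "cx", "cy" (the principal point, pixels), "view" (4x4, takes a point from world to camera coordinates); the wrist camera has in their place "tool_from_camera" (4x4, takes a point from camera to tool coordinates, whose origin is the TCP and whose axes are the flange's). Camera axes: x right, y up, looking along -z (the intrinsics and any distortion apply to the point x, -y, -z); pixel columns grow to the right and rows downward; lengths in m; the calibration is good to about 2 mm. A picture is of the moment at which its call begins: read the wrist's pose just before it. There is no depth.
- job.finish_job(): hands the job in, once; it reports no verdict.
The state is a dict: "time": time; "q": joint angles; "joint_vel": joint speeds; "joint_torque": joint torques, N m; "tool_pos": TCP position; "tcp_rot": TCP orientation; "wrist_force": force on the tool from outside, world axes, zero at the start; "torque": the same for the moment, N m; "width": opening from 0.0 (shut) to 1.0 (fully open).
Only numpy, scipy, OpenCV 4.12 (cv2) and the standard library are available. Lean on these libraries where they do the work, as an engineer would, in place of code of your own. Each camera call takes 0.05 s, during which the arm holds its last target.

## Task

Take the T-handled puller from its stand, screw it clockwise into the tapped hole of the plug in the gear housing until it stops, and draw the plug straight up out of its bore. Feel for the start of the thread with a light touch: never press down on the plug with more than about 25 N. Gently stand the plug upright in the empty tray with the puller still screwed in, let go, and leave the other things on the bench as they are.

Things in the scene. Friction and masses are not known exactly. Their poses are not given: they have to be found in the camera images.
- puller_grip (a point): Centre of the puller's dark steel T-bar, 70 x 14 x 20 mm high; the bar lies along this point's x axis, z is up along the rod. The puller is 92 mm tall, about 0.2 kg; this point is 82 mm above its tip. Below the bar: a 12 mm rod, then a 32 mm collar, its underside 64.1 mm below this point. It hangs upright in its stand, collar resting on the stand's top.
- puller_pin (a point): Centre of the puller's cross pin, on the rod axis 7 mm above the tip (75 mm under the grip centre). The pin is 5 mm thick and 22 mm long, parallel to the T-bar, with its x axis along it; its ends are the thread's two lugs, square-edged below. The rod end below it is 12 mm thick and tapers to 7 mm at the tip.
- stand: Grey square block, 70 x 70 x 35 mm, fixed, with a 26 mm upright hole in its middle that holds the puller. Origin: centre of its underside.
- housing: Round black and aluminium cast gear housing (about 122 mm over its screw bosses) on a 150 mm square steel plate, fixed; its flat top is 80 mm above the bench and has the plug's upright bore, 43 mm wide and 25 mm deep, in the middle. Origin: centre of the underside. Site bore_mouth is the top of the bore.
- bore_mouth (a point): Centre of the bore's mouth, in the housing's flat top; z is the bore's axis.
- plug_top (a point): Centre of the top face of the aluminium plug (30 mm high, 0.19 kg), z up: a 54 mm flange 5 mm thick lying on the housing, above a 40 mm spigot reaching 25 mm into the bore. A seal grips it for the first 10 mm or so of lift (10 to 20 N to pull). In its top is the tapped hole: a round 14 mm hole with a straight slot across it, 7 mm wide and 26 mm long, in a 3 mm thick top plate.
- thread_start (a point): On the plug axis, 6.8 mm below its top: here the pin centre stops when the pin drops through the slot; turned off the slot, the pin lies on the top plate, its centre 2.5 mm above plug_top. The slot lies 0.3 to 1.7 rad counter-clockwise of this x axis (differs each time, not measured); the pin drops in within about 0.1 rad of it. The 14 mm hole pilots the rod's tapered end.
- thread_end (a point): On the plug axis, 10.3 mm below its top: lowest place of the pin centre when screwed in. From the slot the thread runs down 3.5 mm in the first 1.05 rad of clockwise turn (seen from above), then level to a stop at about 1.3 rad, where the pulled pin rises into a shallow rest. Screwed in, pin centre 8 to 10.3 mm below plug_top, collar 0.6 to 3 mm above it. The plug does not turn in the bore under a light touch.
- tray: Empty grey open tray, 150 (x) x 130 (y) x 22 mm high, walls 4 mm, floor 4 mm thick, fixed. Origin: centre of its underside.
- cup_housing: Bystander: open black cup casting with aluminium bosses, 120 mm wide, 55 mm high. Leave alone.
- screwdriver: Bystander: screwdriver lying on the bench. Leave alone.
- bearing: Bystander: steel bearing ring, 52 mm wide, 14 mm high. Leave alone.
- spacer: Bystander: dark steel spacer ring, 38 mm wide, 10 mm high. Leave alone.
Mind the look-alikes: they are no part of the job. What is shaped like the housing but brown or purple is not meant. Leave any turquoise look-alike of the part that bears puller_grip alone.

How it is judged:
On the way, in this order (a step that is already met when the one before it is completed fails the run):
1. the puller is screwed down into the thread of the plug while the plug still sits in its bore (z of puller_pin in the frame of plug_top below -0.0075 m and horizontal distance between puller_pin and plug_top below 0.006 m and z of plug_top in the frame of bore_mouth below 0.009 m), for 0.1 s.
2. the plug, hanging on the puller, is drawn straight up clear of the bore (z of puller_pin in the frame of plug_top below -0.0075 m and horizontal distance between puller_pin and plug_top below 0.006 m and z of plug_top in the frame of bore_mouth above 0.031 m and horizontal distance between plug_top and bore_mouth below 0.012 m and angle between plug_top's own z axis and vertical below 0.2 rad), for 0.05 s.
At the end, for the whole second after the job is handed in: The plug stands at rest on the floor of the tray, upright within 0.12 rad, with the puller still screwed in it (pin centre at least 7.5 mm below the plug's top face) and standing within 0.25 rad of upright, and the robot has let go (z of puller_pin in the frame of plug_top below -0.0075 m and horizontal distance between puller_pin and plug_top below 0.006 m and z of plug_top in the frame of tray between 0.03 and 0.038 m and x of plug_top in the frame of tray between -0.07 and 0.07 m and y of plug_top in the frame of tray between -0.06 and 0.06 m and angle between plug_top's own z axis and vertical below 0.12 rad and angle between puller_grip's own z axis and vertical below 0.25 rad and linear speed of plug below 0.02 m/s and linear speed of puller below 0.03 m/s); the robot touches nothing.
It fails at once if the puller loads the plug with more than 60 N (contact force between puller and plug above 60 N).
It fails at once if the plug is leant on with more than about 30 N (55 N between plug and housing, of which the seal ring alone makes about 23 to 25 N) (contact force between plug and housing above 55 N).
It fails at once if the plug is dropped or banged into the tray (over 40 N) (contact force between plug and tray above 40 N).
It fails at once if a bystander (cup housing, screwdriver, bearing or spacer) is moved by more than 20 mm (distance of any of cup_housing, screwdriver, bearing, spacer from where it was at the start of the episode above 0.02 m).
It also fails if it takes over 72 s, if anything falls off the work surface, if the arm or the gripper's body presses on something with over 40 N, if the wrist force passes 120 N, or if a joint passes its speed limit or range.

## Working session

There is one attempt and no reset: what is moved stays moved. The work goes in short steps, Python scripts to look and compute and a shell command to move; the robot and the scene stay as the last step left them, time stands still between calls to the robot, and variables do not carry over. Pictures are saved under pics/ and viewed, and the job is handed in when it is done.

```bash
ls; mkdir -p pics
python3 - <<'E'
from workcell import read_state, viewer, job, bot
import cv2, numpy as np
s=read_state(); print({k:np.round(v,4).tolist() for k,v in s.items()}); print(bot.grasp_offset)
for n in ["scene","top","wrist"]:
    c=viewer.read_camera(n); cv2.imwrite(f"pics/{n}0.png",c["pixels"][:,:,::-1])
    print(n,{k:np.round(v,4).tolist() for k,v in c.items() if k!="pixels"})
E
```

```text
pics
{'time': 0.0, 'q': [-1.2969, 0.2648, 1.6054, 0.0, 1.2737, -0.0369], 'joint_vel': [0.001, -0.0014, -0.0005, -0.0002, 0.0013, 0.0001], 'joint_torque': [0.0012, -51.5102, -36.7316, -0.0001, 0.0128, -0.0], 'tool_pos': [0.2062, -0.642, 0.2299], 'tcp_rot': [-3.1015, -0.4859, 0.0004], 'wrist_force': [0.0336, -1.208, -0.5601], 'torque': [0.0342, 0.0156, -0.0647], 'width': 1.0028}
0.0187
scene {'vertical_fov': 45.1454, 'cx': 279.0281, 'cy': 209.9981, 'view': [[0.4783, 0.878, -0.0182, -0.2493], [-0.4723, 0.2746, 0.8376, 0.1893], [0.7404, -0.392, 0.546, -1.4246], [0.0, 0.0, 0.0, 1.0]]}
top {'vertical_fov': 56.9981, 'cx': 280.0737, 'cy': 211.3659, 'view': [[0.0034, -1.0, -0.0091, 0.0017], [0.9883, 0.0019, 0.1526, -0.5297], [-0.1526, -0.0095, 0.9882, -0.9694], [0.0, 0.0, 0.0, 1.0]]}
wrist {'vertical_fov': 68.0468, 'cx': 279.3385, 'cy': 210.5348, 'tool_from_camera': [[-0.0013, 0.9644, 0.2644, 0.0659], [1.0, 0.001, 0.0013, -0.0007], [0.001, 0.2644, -0.9644, -0.1438], [0.0, 0.0, 0.0, 1.0]]}
```

View pics/scene0.png

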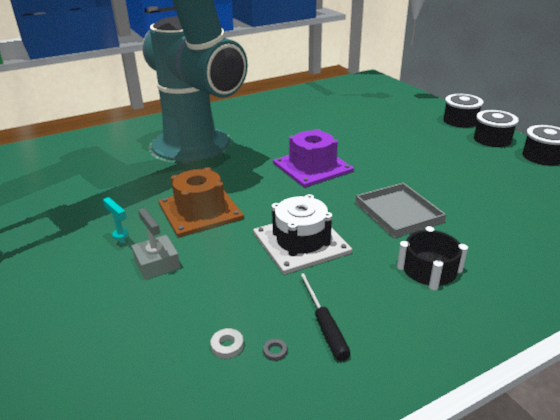

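View pics/top0.png

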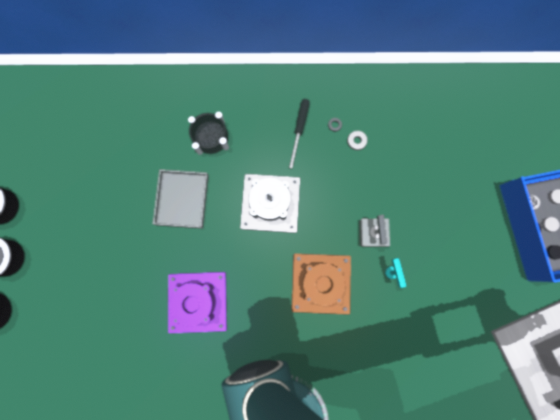

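View pics/wrist0.png

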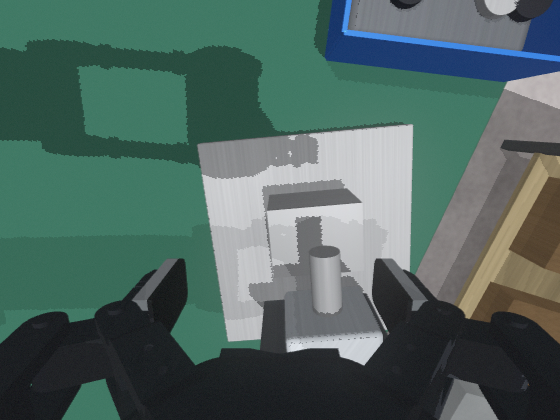

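Candidates: pullers are the dark steel one on the grey stand (top 376,231; scene 150,222) and the turquoise one (top 397,273), which is a look-alike. Housings are black/aluminium (top 270,200), brown (322,284) and purple (196,303). By the description I choose the dark puller on the stand and the black/aluminium housing. The grey tray is at top (181,199).

```bash
cat > h.py <<'E'
import numpy as np, cv2
from workcell import read_state, viewer, job, bot
from scipy.spatial.transform import Rotation as R
def ray(c,u,v,st=None):
    H=c["pixels"].shape[0]; f=H/2/np.tan(np.radians(c["vertical_fov"]/2))
    d=np.array([(u-c["cx"])/f,-(v-c["cy"])/f,-1.])
    if "view" in c:
        M=np.linalg.inv(c["view"])
    else:
        T=np.eye(4);T[:3,:3]=R.from_rotvec(st["tcp_rot"]).as_matrix();T[:3,3]=st["tool_pos"]
        M=T@c["tool_from_camera"]
    return M[:3,3],M[:3,:3]@d
def onz(c,u,v,z,st=None):
    o,d=ray(c,u,v,st); return o+d*(z-o[2])/d[2]
def proj(c,p,st=None):
    H=c["pixels"].shape[0]; f=H/2/np.tan(np.radians(c["vertical_fov"]/2))
    if "view" in c: V=np.array(c["view"])
    else:
        T=np.eye(4);T[:3,:3]=R.from_rotvec(st["tcp_rot"]).as_matrix();T[:3,3]=st["tool_pos"]
        V=np.linalg.inv(T@c["tool_from_camera"])
    q=V@np.r_[p,1]; return np.array([c["cx"]+f*q[0]/-q[2],c["cy"]-f*q[1]/-q[2]])
def two(c1,p1,c2,p2,s1=None,s2=None):
    o1,d1=ray(c1,*p1,s1);o2,d2=ray(c2,*p2,s2)
    A=np.c_[d1,-d2];t=np.linalg.lstsq(A,o2-o1,rcond=None)[0]
    a=o1+d1*t[0];b=o2+d2*t[1];return (a+b)/2,np.linalg.norm(a-b)
E
python3 - <<'E'
import cv2,numpy as np
t=cv2.imread('pics/top0.png');s=cv2.imread('pics/scene0.png')
def cr(im,x,y,w,h,k,n): cv2.imwrite(n,cv2.resize(im[y:y+h,x:x+w],None,fx=k,fy=k,interpolation=cv2.INTER_CUBIC))
a=cv2.resize(t[205:295,350:420],(490,630//1),interpolation=cv2.INTER_CUBIC)
cr(t,350,205,70,80,7,'pics/c1.png');cr(s,90,190,100,90,7,'pics/c2.png');cr(t,145,160,165,80,4,'pics/c3.png')
E
```

```text
(no output)
```

View pics/c1.png

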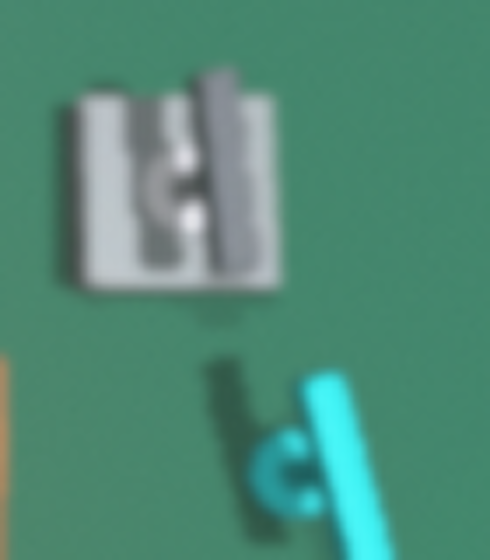

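View pics/c2.png

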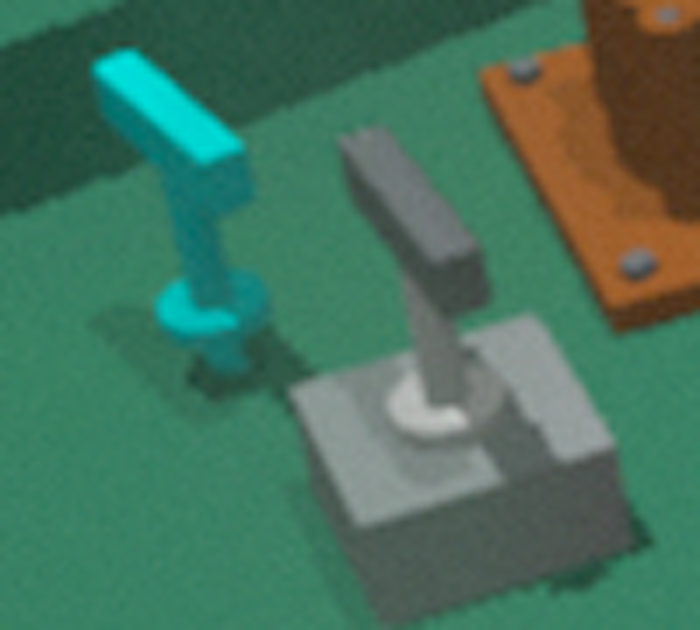

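View pics/c3.png

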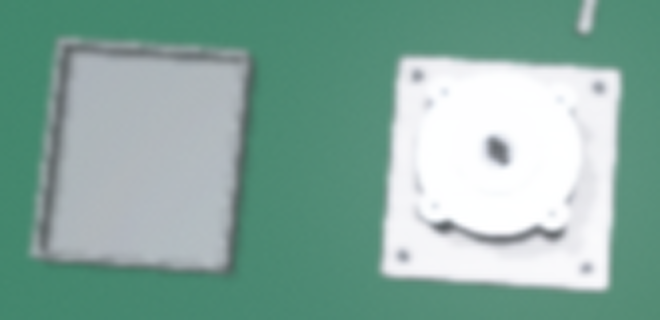

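The crops confirm it: dark T-bar at top-crop (223,172), i.e. top pixel (381.9,229.6), standing on the grey stand. The turquoise puller stands apart. The plug's hole and slot show as a dark spot at top ≈(269.5,197.5). Now I measure.

Run:
```python
from h import *
c=viewer.read_camera("top"); s=viewer.read_camera("scene")
P=lambda x,y:(350+x/7,205+y/7)
a=onz(c,*P(213,72),.109);b=onz(c,*P(234,272),.109)
print("bar ends",a.round(4),b.round(4),"len",np.linalg.norm(a-b),"mid",(a+b)/2)
S=lambda x,y:(90+x/7,190+y/7)
# scene bar top face corners
for p in [(345,140),(385,130),(480,250),(435,262)]: print(onz(s,*S(*p),.109).round(4))
print("two",two(c,P(223,172),s,S(411,195)))
for p in [(85,95),(272,95),(282,287),(85,285)]: print("stand",onz(c,*P(*p),.035).round(4))
Q=lambda x,y:(145+x/4,160+y/4)
h=onz(c,*Q(498,150),.085);print("plug",h)
for p in [(417,76),(598,88),(586,268),(403,256)]: print("plate holes",onz(c,*Q(*p),.008).round(4))
tr=[onz(c,*Q(*p),.022) for p in [(60,38),(250,52),(230,273),(32,258)]]
print("tray",np.round(tr,4),np.mean(tr,0), [np.linalg.norm(tr[i]-tr[i-1]) for i in range(4)])
```

```text
bar ends [ 0.51   -0.2408  0.109 ] [ 0.4409 -0.2454  0.109 ] len 0.06929654729305497 mid [ 0.47545878 -0.24308642  0.109     ]
[ 0.4476 -0.2521  0.109 ]
[ 0.4481 -0.2415  0.109 ]
[ 0.5154 -0.2364  0.109 ]
[ 0.5148 -0.2479  0.109 ]
two (array([ 0.47578464, -0.24357973,  0.10506684]), np.float64(0.000710203613919006))
stand [ 0.512  -0.2114  0.035 ]
stand [ 0.5121 -0.281   0.035 ]
stand [ 0.4406 -0.2819  0.035 ]
stand [ 0.4411 -0.2094  0.035 ]
plug [0.55802791 0.02933676 0.085     ]
plate holes [0.6241 0.088  0.008 ]
plate holes [ 0.6159 -0.0357  0.008 ]
plate holes [ 0.4924 -0.0273  0.008 ]
plate holes [0.5002 0.0955 0.008 ]
tray [[0.6469 0.3295 0.022 ]
 [0.6373 0.2    0.022 ]
 [0.487  0.2085 0.022 ]
 [0.4967 0.3405 0.022 ]] [0.56694463 0.26961603 0.022     ] [np.float64(0.15063484752451117), np.float64(0.12977923609349573), np.float64(0.15053679584097612), np.float64(0.13232548826727972)]
```

```bash
cat >> h.py <<'E'
def yaw(st=None):
    st=st or read_state(); m=R.from_rotvec(st["tcp_rot"]).as_matrix(); return np.arctan2(m[1,0],m[0,0])
def plan(tgt,yw=None,st=None):
    """tool-frame shift (mm) and rotvec for TCP target with tool straight down at yaw yw"""
    st=st or read_state(); r0=R.from_rotvec(st["tcp_rot"])
    yw=yaw(st) if yw is None else yw
    r1=R.from_euler('z',yw)*R.from_rotvec([np.pi,0,0])
    print("shift mm",(r0.inv().apply(np.array(tgt)-st["tool_pos"])*1000).round(1),"rot",(r0.inv()*r1).as_rotvec().round(3),"yaw now",round(yaw(st),4),"pos",st["tool_pos"].round(4))
E
python3 - <<'E'
from h import *
plan([.558,.029,.2],None)
E
```

```text
shift mm [ 540.1 -531.6   31.2] rot [-0.001 -0.     0.   ] yaw now 0.3108 pos [ 0.2063 -0.6423  0.2306]
```

```bash
python3 -m crank '540 -532 31 0 0 0 0;540 -532 31 0 0 0 0;540 -532 31 0 0 0 0;540 -532 31 0 0 0 0;540 -532 31 0 0 0 0;540 -532 31 0 0 0 0;540 -532 31 0 0 0 0;540 -532 31 0 0 0 0;540 -532 31 0 0 0 0;540 -532 31 0 0 0 0;540 -532 31 0 0 0 0;540 -532 31 0 0 0 0;540 -532 31 0 0 0 0;540 -532 31 0 0 0 0;540 -532 31 0 0 0 0;540 -532 31 0 0 0 0' 60
python3 - <<'E'
from h import *
import pickle
s=read_state();c=viewer.read_camera("wrist");pickle.dump((s,c),open('w1.pkl','wb'))
cv2.imwrite("pics/w1.png",c["pixels"][:,:,::-1]);print(s["q"].round(3))
E
```

```text
time: 2.25
tool_pos: [0.5574, 0.0276, 0.2004]
tcp_rot: [3.104, 0.483, 0.0]
wrist_force: [-0.0, 0.5, 0.2]
width: 1.001
[ 0.005  0.066  1.891 -0.     1.184  1.267]
```

View pics/w1.png

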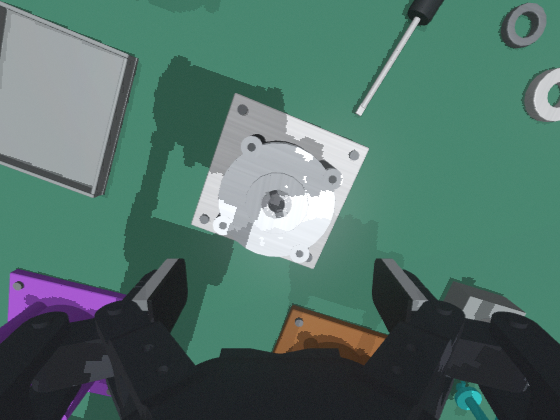

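Run:
```python
import cv2
t=cv2.imread('pics/w1.png')
cv2.imwrite('pics/w1c.png',cv2.resize(t[160:250,225:330],None,fx=7,fy=6.6666,interpolation=cv2.INTER_CUBIC))
```

```text
(no output)
```

View pics/w1c.png

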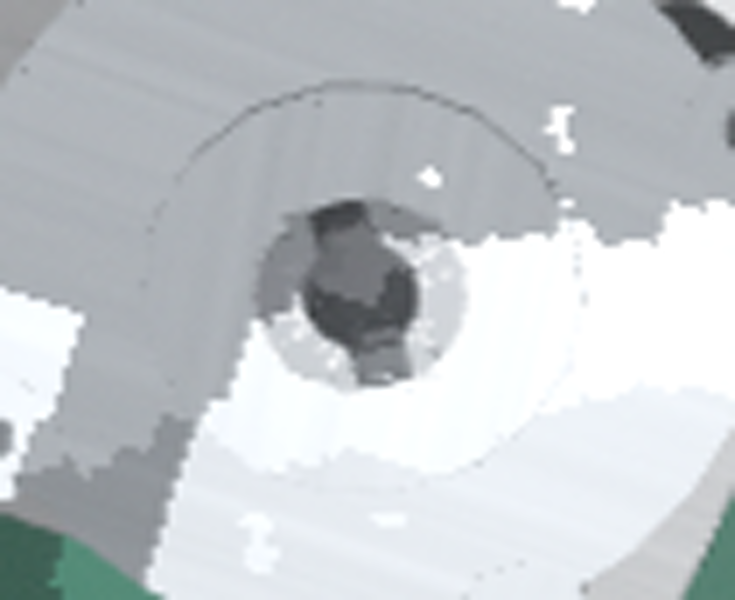

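Run:
```python
from h import *
import pickle
s,c=pickle.load(open('w1.pkl','rb'))
P=lambda x,y:(225+x/7-.43,160+y/6.6666-.43)
for p in [(342,205),(385,383),(360,298),(365,285),(365,83),(148,260),(578,280),(380,490)]: print(p,onz(c,*P(*p),.085,s).round(4))
a,b=onz(c,*P(342,205),.085,s),onz(c,*P(385,383),.085,s);print((a+b)/2,np.linalg.norm(a-b),np.arctan2(*(a-b)[1::-1]))
pts=np.float32([onz(c,*P(*p),.085,s)[:2] for p in [(365,83),(250,110),(470,105),(553,180),(148,260),(578,280),(550,400),(380,490),(180,385)]])
print(cv2.minEnclosingCircle(pts), cv2.fitEllipse(pts*1000))
# plate corners
for p in [(236,94),(368,149),(313,268),(192,224)]: print("plate",onz(c,*p,.01,s).round(4))
```

```text
(342, 205) [0.5677 0.0371 0.085 ]
(385, 383) [0.5467 0.025  0.085 ]
(360, 298) [0.5567 0.0314 0.085 ]
(365, 285) [0.5585 0.0313 0.085 ]
(365, 83) [0.5834 0.0392 0.085 ]
(148, 260) [0.5537 0.0576 0.085 ]
(578, 280) [0.5671 0.0067 0.085 ]
(380, 490) [0.5325 0.0212 0.085 ]
[0.55721239 0.03108431 0.085     ] 0.024202177221738248 0.5247699268297432
((0.5577855706214905, 0.03108048625290394), 0.02727457694709301) ((557.8433837890625, 31.0126953125), (53.059295654296875, 54.465450286865234), 126.67281341552734)
plate [0.6357 0.0995 0.01  ]
plate [ 0.6252 -0.0481  0.01  ]
plate [ 0.478 -0.038  0.01 ]
plate [0.4878 0.1099 0.01  ]
```

Plug centre is (0.5577, 0.031) from the wrist camera, which agrees with the top camera within 2 mm. The flange fits 53–54 mm, and the slot measures 24 mm long at yaw ≈0.52. I'll grasp with the half-turned tool so joint 6 keeps its range.

Run:
```python
from h import *
plan([.478,-.2445,.2],3.21)
```

```text
shift mm [-158.5  235.1    0.5] rot [ 0.     0.    -2.901] yaw now 0.3088 pos [0.5575 0.0277 0.2005]
```

```bash
python3 -m crank '-158 235 0 0 0 -2.9 0;-158 235 0 0 0 -2.9 0;-158 235 0 0 0 -2.9 0;-158 235 0 0 0 -2.9 0;-158 235 0 0 0 -2.9 0;-158 235 0 0 0 -2.9 0;-158 235 0 0 0 -2.9 0;-158 235 0 0 0 -2.9 0;-158 235 0 0 0 -2.9 0;-158 235 0 0 0 -2.9 0;-158 235 0 0 0 -2.9 0;-158 235 0 0 0 -2.9 0;-158 235 0 0 0 -2.9 0;-158 235 0 0 0 -2.9 0;-158 235 0 0 0 -2.9 0;-158 235 0 0 0 -2.9 0;-158 235 0 0 0 -2.9 0;-158 235 0 0 0 -2.9 0'
python3 - <<'E'
from h import *
import pickle
s=read_state();c=viewer.read_camera("wrist");pickle.dump((s,c),open('w2.pkl','wb'))
cv2.imwrite("pics/w2.png",c["pixels"][:,:,::-1]);print(s["q"].round(3))
cv2.imwrite('pics/w2c.png',cv2.resize(c["pixels"][100:300,180:380,::-1],None,fx=3,fy=3,interpolation=cv2.INTER_CUBIC))
E
```

```text
time: 4.55
tool_pos: [0.479, -0.2434, 0.2004]
tcp_rot: [-0.103, 3.14, -0.0]
wrist_force: [0.4, 0.5, 1.3]
width: 1.001
[-0.517  0.026  1.933  0.     1.183 -2.153]
```

View pics/w2.png

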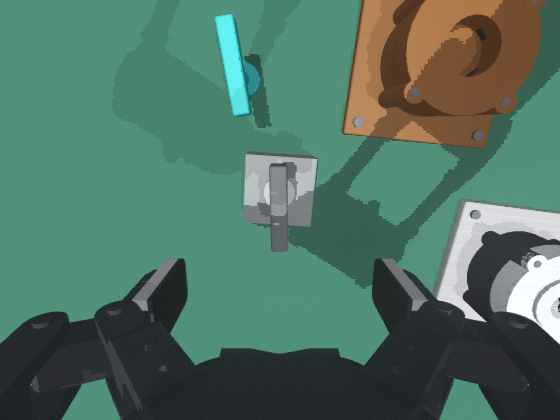

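View pics/w2c.png

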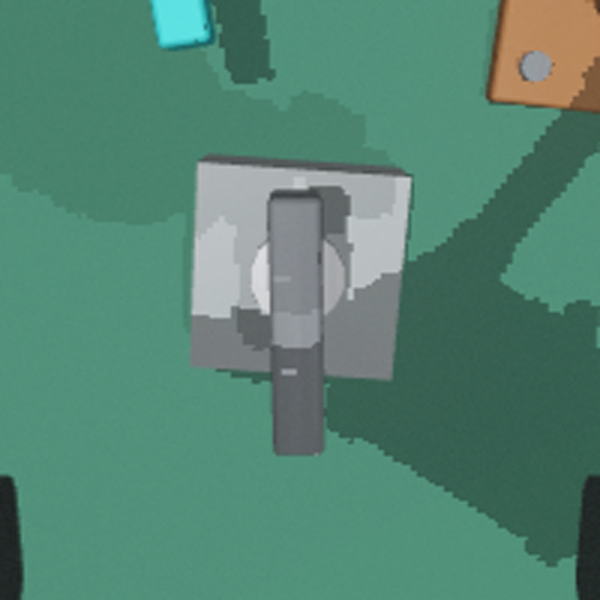

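Run:
```python
from h import *
import pickle
s,c=pickle.load(open('w2.pkl','rb'))
P=lambda x,y:(180+x/3-.33,100+y/3-.33)
q=[onz(c,*P(*p),.109,s) for p in [(269,198),(320,198),(324,455),(275,455)]]
print(np.round(q,4)); m=np.mean(q,0);d=(q[0]+q[1]-q[2]-q[3])/2
print(m,np.linalg.norm(d),np.linalg.norm(q[0]-q[1]),np.linalg.norm(q[2]-q[3]),"yaw",np.arctan2(d[1],d[0])%(2*np.pi))
for p in [(201,161),(411,176),(393,380),(191,366)]: print("stand",onz(c,*P(*p),.035,s).round(4))
print("turq",onz(c,225,15,.09,s),onz(c,240,115,.09,s))
e=np.array([m[0],m[1],.0991-bot.grasp_offset]);print(e); plan(e,np.arctan2(d[1],d[0])%(2*np.pi))
```

```text
[[ 0.4409 -0.2529  0.109 ]
 [ 0.4401 -0.2401  0.109 ]
 [ 0.5094 -0.2341  0.109 ]
 [ 0.5102 -0.2474  0.109 ]]
[ 0.47514841 -0.24361876  0.109     ] 0.0695469269893069 0.012821171344171463 0.013289034804036563 yaw 3.2241189508818033
stand [ 0.4398 -0.2774  0.035 ]
stand [ 0.4402 -0.2084  0.035 ]
stand [ 0.5108 -0.2079  0.035 ]
stand [ 0.5102 -0.2783  0.035 ]
turq [ 0.3369965  -0.29132272  0.09      ] [ 0.40537608 -0.27839084  0.09      ]
[ 0.47514841 -0.24361876  0.0804    ]
shift mm [  3.9   0.  120. ] rot [-0.     0.    -0.016] yaw now -3.0752 pos [ 0.4791 -0.2433  0.2004]
```

```bash
python3 -m crank '4 0 60 0 0 -0.015 0;4 0 90 0 0 -0.015 0;4 0 108 0 0 -0.015 0;4 0 120 0 0 -0.015 0;4 0 120 0 0 -0.015 0;4 0 120 0 0 -0.015 0'
python3 - <<'E'
from h import *
s=read_state();c=viewer.read_camera("wrist")
print(s["tool_pos"].round(4),s["wrist_force"].round(2),yaw(s))
cv2.imwrite("pics/w3.png",c["pixels"][:,:,::-1])
E
```

```text
time: 5.35
tool_pos: [0.4764, -0.2439, 0.0816]
tcp_rot: [-0.132, 3.137, -0.002]
wrist_force: [-0.1, 0.1, -0.1]
width: 0.999
[ 0.4764 -0.2439  0.0816] [-0.06  0.06 -0.11] -3.057500606547823
```

View pics/w3.png

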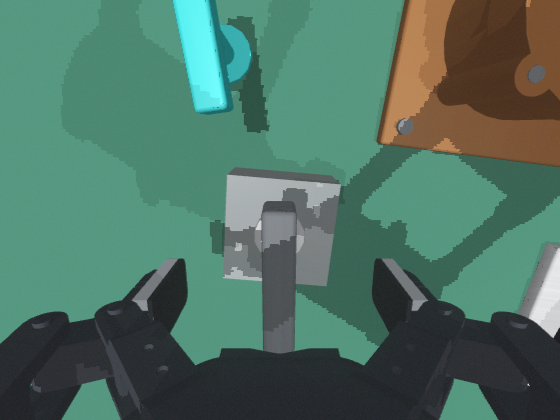

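The bar (column ≈279) sits centred between the fingers (187 and 373), and the turquoise puller is clear. I close now.

```bash
python3 -m crank '0 0 0 0 0 0 255;0 0 0 0 0 0 255;0 0 0 0 0 0 255;0 0 0 0 0 0 255;0 0 0 0 0 0 255;0 0 0 0 0 0 255;0 0 0 0 0 0 255;0 0 0 0 0 0 255' 90
python3 - <<'E'
from h import *
import pickle
s=read_state();c=viewer.read_camera("wrist");pickle.dump((s,c),open('w4.pkl','wb'))
print(s["tool_pos"].round(4),s["wrist_force"].round(2),yaw(s),s["width"]*85)
cv2.imwrite("pics/w4.png",c["pixels"][:,:,::-1])
E
```

```text
time: 6.4
tool_pos: [0.4754, -0.2434, 0.0804]
tcp_rot: [-0.132, 3.139, -0.0]
wrist_force: [-0.1, -0.1, 3.6]
width: 0.148
[ 0.4754 -0.2434  0.0804] [-0.15 -0.12  3.56] -3.057366364422357 12.554818432241364
```

View pics/w4.png

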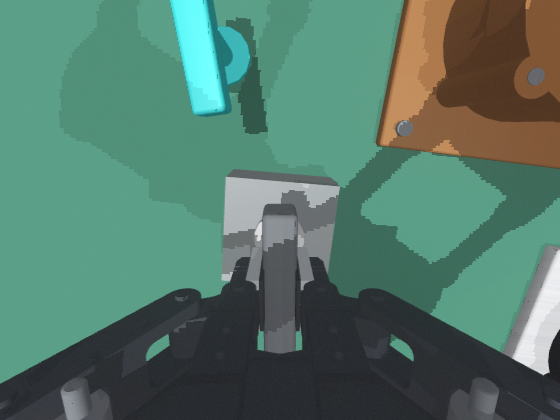

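Gripped (12.6 mm opening against the 14 mm bar). I lift straight up and check that the puller came along.

```bash
python3 -m crank '0 0 -10 0 0 0 255;0 0 -30 0 0 0 255;0 0 -60 0 0 0 255;0 0 -90 0 0 0 255;0 0 -105 0 0 0 255;0 0 -105 0 0 0 255;0 0 -105 0 0 0 255'
python3 - <<'E'
from h import *
import pickle
s=read_state();c=viewer.read_camera("wrist");print(s["wrist_force"].round(2),s["width"])
cv2.imwrite("pics/w5.png",c["pixels"][:,:,::-1])
d=viewer.read_camera("scene");pickle.dump((s,c,d),open('w5.pkl','wb'));cv2.imwrite("pics/s5.png",cv2.resize(d["pixels"][100:300,50:350,::-1],None,fx=2.6,fy=2.6))
plan([.5577,.031,.185],3.2258+.52-.0842)
E
```

```text
time: 7.32
tool_pos: [0.4745, -0.2428, 0.1839]
tcp_rot: [0.132, -3.137, -0.002]
wrist_force: [-0.1, -0.6, -2.1]
width: 0.146
[-0.07 -0.59 -2.13] 0.14617954808250969
shift mm [-106.1  265.8   -1.3] rot [ 0.002 -0.002 -0.436] yaw now -3.0575 pos [ 0.4743 -0.2428  0.1835]
```

View pics/w5.png

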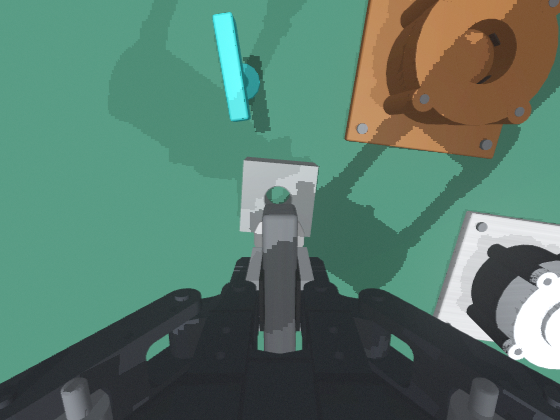

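View pics/s5.png

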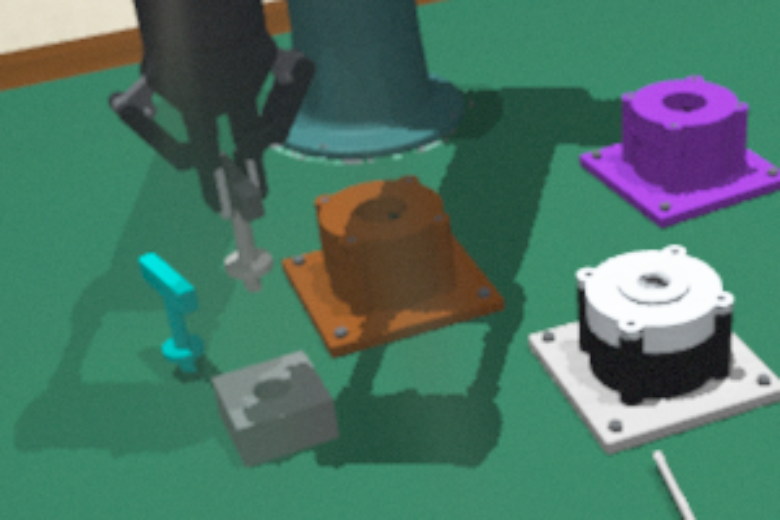

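Only the dark puller hangs in the gripper, about 2 N and upright; the stand hole is empty. I move above the plug with the slot's yaw.

```bash
python3 -m crank '-50 130 0 0 0 -0.18 255;-90 215 0 0 0 -0.3 255;-106 266 -1 0 0 -0.436 255;-106 266 -1 0 0 -0.436 255;-106 266 -1 0 0 -0.436 255;-106 266 -1 0 0 -0.436 255;-106 266 -1 0 0 -0.436 255;-106 266 -1 0 0 -0.436 255'
python3 - <<'E'
from h import *
import pickle
s=read_state();c=viewer.read_camera("wrist");print(s["wrist_force"].round(2),s["torque"].round(3),s["q"].round(3))
cv2.imwrite("pics/w6.png",c["pixels"][:,:,::-1])
d=viewer.read_camera("scene");pickle.dump((s,c,d),open('w6.pkl','wb'));cv2.imwrite("pics/s6.png",cv2.resize(d["pixels"][130:280,220:380,::-1],None,fx=4,fy=4,interpolation=cv2.INTER_CUBIC))
plan([.5577,.031,.150],3.6616)
E
```

```text
time: 8.43
tool_pos: [0.558, 0.0295, 0.1857]
tcp_rot: [0.806, -3.035, 0.0]
wrist_force: [-0.8, 1.0, -2.6]
width: 0.146
[-0.76  1.04 -2.58] [ 0.06   0.022 -0.074] [ 0.009  0.08   1.905 -0.     1.158 -2.081]
shift mm [-0.3  1.6 36.1] rot [ 0.    -0.    -0.002] yaw now -2.6231 pos [0.5583 0.0295 0.1861]
```

View pics/w6.png

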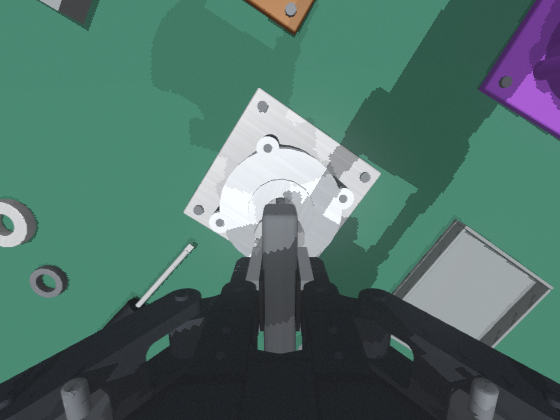

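View pics/s6.png

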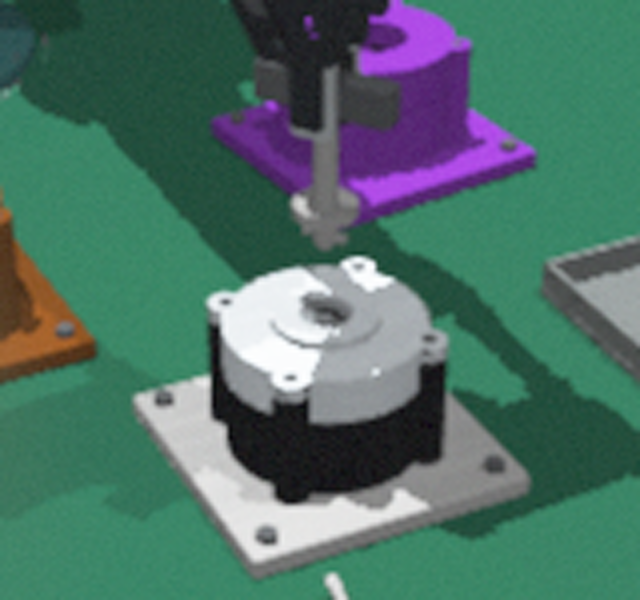

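Run:
```python
from h import *
import pickle
s,c,d=pickle.load(open('w6.pkl','rb'))
S=lambda p:((p[0]-220+.5)*4,(p[1]-130+.5)*4)
t=s["tool_pos"];g=t+[0,0,.0187]
for n,p in [("tip",g-[0,0,.082]),("collar bottom",g-[0,0,.0641]),("grip",g),("plugtop",np.array([.5577,.031,.085]))]: print(n,np.round(S(proj(d,p)),0))
```

```text
tip [325. 245.]
collar bottom [326. 212.]
grip [326.  89.]
plugtop [327. 310.]
```

Predicted tip (325,245) versus seen (327,248) in the crop, so the puller is straight in the grip. I descend to just above contact.

```bash
python3 -m crank '0 1.6 15 0 0 0 255;0 1.6 27 0 0 0 255;0 1.6 34 0 0 0 255;0 1.6 36 0 0 0 255;0 1.6 36 0 0 0 255;0 1.6 36 0 0 0 255'
python3 - <<'E'
from h import *
s=read_state();print(s["wrist_force"].round(2),s["torque"].round(3))
plan([.5577,.031,.1438],3.6616)
E
```

```text
time: 9.28
tool_pos: [0.5582, 0.0321, 0.1508]
tcp_rot: [-0.808, 3.035, -0.0]
wrist_force: [-0.7, 0.1, -1.7]
width: 0.144
[-0.69  0.08 -1.67] [-0.012 -0.03   0.045]
shift mm [ 1.  -0.7  7. ] rot [-0.     0.001  0.   ] yaw now -2.6213 pos [0.5582 0.0321 0.1508]
```

```bash
python3 -m crank '0.5 -0.5 2 0 0 0 255;0.5 -0.5 4 0 0 0 255;0.5 -0.5 5 0 0 0 255;0.5 -0.5 5 0 0 0 255'
python3 -c "
from h import *
s=read_state();print(s['wrist_force'].round(2),s['torque'].round(3))"
python3 -m crank '0 0 0.5 0 0 0 255;0 0 1 0 0 0 255;0 0 1.5 0 0 0 255;0 0 1.5 0 0 0 255'
python3 -c "
from h import *
s=read_state();print(s['wrist_force'].round(2),s['torque'].round(3))"
```

```text
time: 9.78
tool_pos: [0.5574, 0.0313, 0.1451]
tcp_rot: [0.808, -3.036, -0.0]
wrist_force: [0.3, 0.2, -2.5]
width: 0.143
[ 0.34  0.21 -2.47] [-0.026  0.039 -0.009]
time: 10.28
tool_pos: [0.5576, 0.0313, 0.1437]
tcp_rot: [0.808, -3.036, 0.0]
wrist_force: [-0.2, 0.5, -1.4]
width: 0.149
[-0.23  0.49 -1.41] [-0.023  0.037 -0.019]
```

```bash
for i in 1 ; do python3 -m crank '0 0 0.5 0 0 0 255;0 0 1 0 0 0 255;0 0 1 0 0 0 255'
python3 -c "
from h import *
s=read_state();print(s['wrist_force'].round(2),s['torque'].round(3))"; done
python3 -m crank '0 0 0.5 0 0 0 255;0 0 1 0 0 0 255;0 0 1 0 0 0 255'
python3 -c "
from h import *
s=read_state();print(s['wrist_force'].round(2),s['torque'].round(3))"
```

```text
time: 10.65
tool_pos: [0.5575, 0.0313, 0.1427]
tcp_rot: [0.808, -3.036, -0.0]
wrist_force: [-0.4, -0.7, -1.4]
width: 0.146
[-0.38 -0.75 -1.43] [ 0.012 -0.046  0.025]
time: 11.02
tool_pos: [0.5575, 0.0313, 0.1417]
tcp_rot: [0.808, -3.036, -0.0]
wrist_force: [-0.2, 0.2, -1.9]
width: 0.147
[-0.21  0.16 -1.85] [-0.064  0.015 -0.031]
```

```bash
python3 -m crank '0 0 0.5 0 0 0 255;0 0 1 0 0 0 255;0 0 1 0 0 0 255'
python3 -m crank '0 0 0.5 0 0 0 255;0 0 1 0 0 0 255;0 0 1 0 0 0 255'
python3 -c "
from h import *
s=read_state();print(s['wrist_force'].round(2),s['torque'].round(3))
c=viewer.read_camera('scene');cv2.imwrite('pics/s7.png',cv2.resize(c['pixels'][150:250,250:350,::-1],None,fx=6,fy=6,interpolation=cv2.INTER_CUBIC))"
```

```text
time: 11.4
tool_pos: [0.5575, 0.0313, 0.1407]
tcp_rot: [0.808, -3.036, -0.0]
wrist_force: [1.1, 0.4, -2.4]
width: 0.144
time: 11.78
tool_pos: [0.5575, 0.0313, 0.1397]
tcp_rot: [0.808, -3.036, -0.0]
wrist_force: [0.1, 0.1, -1.5]
width: 0.143
[ 0.11  0.13 -1.47] [0.015 0.002 0.017]
```

View pics/s7.png

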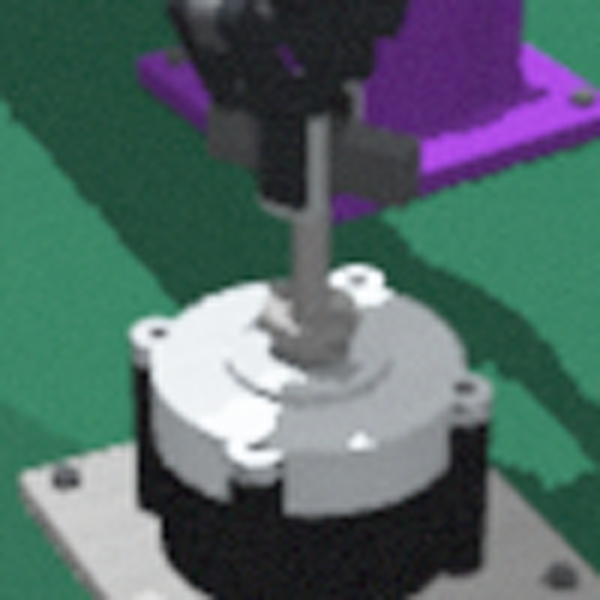

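The rod and pin are inside the hole with no contact force. I continue down to the landing.

```bash
python3 -m crank '0 0 1 0 0 0 255;0 0 2 0 0 0 255;0 0 2.5 0 0 0 255;0 0 3 0 0 0 255;0 0 3 0 0 0 255'
python3 -m crank '0 0 0.5 0 0 0 255;0 0 1 0 0 0 255;0 0 1 0 0 0 255'
python3 -m crank '0 0 0.5 0 0 0 255;0 0 1 0 0 0 255;0 0 1 0 0 0 255'
```

```text
time: 12.45
tool_pos: [0.5575, 0.0313, 0.1367]
tcp_rot: [0.808, -3.036, -0.0]
wrist_force: [0.4, -0.3, -2.1]
width: 0.149
time: 12.82
tool_pos: [0.5575, 0.0314, 0.1357]
tcp_rot: [0.808, -3.036, -0.0]
wrist_force: [-0.3, 0.6, -1.0]
width: 0.149
time: 13.2
tool_pos: [0.5575, 0.0313, 0.1347]
tcp_rot: [0.808, -3.036, -0.0]
wrist_force: [-0.3, -0.5, -3.1]
width: 0.145
```

```bash
python3 -m crank '0 0 0.3 0 0 0 255;0 0 0.6 0 0 0 255;0 0 0.6 0 0 0 255'
python3 -m crank '0 0 0.3 0 0 0 255;0 0 0.6 0 0 0 255;0 0 0.6 0 0 0 255'
```

```text
time: 13.58
tool_pos: [0.5577, 0.0314, 0.1344]
tcp_rot: [-0.808, 3.036, 0.0]
wrist_force: [0.1, 0.1, -1.2]
width: 0.142
time: 13.95
tool_pos: [0.5578, 0.0314, 0.1341]
tcp_rot: [-0.808, 3.035, -0.0]
wrist_force: [-1.7, 0.1, 2.3]
width: 0.146
```

Contact at TCP z ≈0.1342 (expected 0.1345), so the pin sits on the thread start. I turn clockwise and follow the pitch, riding about 0.4 mm above the floor.

```bash
python3 -m crank '0 0 -1.1 0 0 0 255;0 0 -0.8 0 0 0.1 255;0 0 -0.45 0 0 0.2 255;0 0 -0.1 0 0 0.3 255;0 0 -0.1 0 0 0.3 255'
python3 -c "
from h import *
s=read_state();print(s['wrist_force'].round(2),s['torque'].round(3),yaw(s)-3.6616+6.2832)"
```

```text
time: 14.58
tool_pos: [0.5579, 0.0313, 0.1338]
tcp_rot: [-0.347, 3.122, -0.0]
wrist_force: [-0.9, 0.0, 0.8]
width: 0.148
[-0.93  0.02  0.8 ] [-0.021  0.069  0.029] -0.298702659714146
```

```bash
python3 -m crank '0 0 0.2 0 0 0.12 255;0 0 0.6 0 0 0.24 255;0 0 0.95 0 0 0.36 255;0 0 1.1 0 0 0.4 255;0 0 1.1 0 0 0.4 255'
python3 -c "
from h import *
s=read_state();print(s['wrist_force'].round(2),s['torque'].round(3),yaw(s)-3.6616+6.2832)"
```

```text
time: 15.2
tool_pos: [0.5577, 0.0313, 0.1325]
tcp_rot: [0.279, 3.129, -0.0]
wrist_force: [0.7, -0.0, -0.3]
width: 0.142
[ 0.68 -0.05 -0.28] [ 0.005 -0.111 -0.04 ] 5.585423590679299
```

```bash
python3 -m crank '0 0 0.35 0 0 0.12 255;0 0 0.75 0 0 0.24 255;0 0 1.0 0 0 0.35 255;0 0 1.0 0 0 0.35 255'
python3 -c "
from h import *
s=read_state();print(s['wrist_force'].round(2),s['torque'].round(3),yaw(s)-3.6616)"
python3 -m crank '0 0 0 0 0 0.08 255;0 0 0 0 0 0.16 255;0 0 0 0 0 0.16 255'
python3 -c "
from h import *
s=read_state();print(s['wrist_force'].round(2),s['torque'].round(3),yaw(s)-3.6616,s['q'][5])"
```

```text
time: 15.7
tool_pos: [0.5575, 0.0314, 0.1313]
tcp_rot: [-0.818, -3.033, -0.0]
wrist_force: [0.2, 0.6, -0.9]
width: 0.146
[ 0.18  0.58 -0.9 ] [ 0.023 -0.028 -0.002] -1.047150357986565
time: 16.08
tool_pos: [0.5578, 0.0315, 0.1314]
tcp_rot: [1.057, 2.958, 0.001]
wrist_force: [2.0, 0.9, -2.8]
width: 0.146
[ 2.02  0.94 -2.75] [ 0.196 -0.314 -0.027] -1.2064501990651229 -0.8728571133854539
```

```bash
python3 -m crank '0 0 0 0 0 0.04 255;0 0 0 0 0 0.08 255;0 0 0 0 0 0.08 255'
python3 -c "
from h import *
s=read_state();print(s['wrist_force'].round(2),s['torque'].round(3),yaw(s)-3.6616,s['q'][5])"
python3 -m crank '0 0 0 0 0 0.04 255;0 0 0 0 0 0.06 255;0 0 0 0 0 0.06 255'
python3 -c "
from h import *
s=read_state();print(s['wrist_force'].round(2),s['torque'].round(3),yaw(s)-3.6616,s['q'][5])"
```

```text
time: 16.45
tool_pos: [0.5578, 0.0316, 0.1314]
tcp_rot: [1.175, 2.913, 0.001]
wrist_force: [2.2, 1.5, -4.0]
width: 0.147
[ 2.17  1.46 -3.99] [ 0.332 -0.525  0.151] -1.286707905556951 -0.7925741103806992
time: 16.82
tool_pos: [0.5577, 0.0315, 0.1314]
tcp_rot: [1.264, 2.876, 0.0]
wrist_force: [2.8, 2.5, -4.3]
width: 0.15
[ 2.76  2.46 -4.3 ] [ 0.307 -0.643  0.253] -1.3482511876355363 -0.7309799681804025
```

```bash
python3 -m crank '0 0 0 0 0 0.03 255;0 0 0 0 0 0.05 255;0 0 0 0 0 0.05 255'
python3 -c "
from h import *
s=read_state();print(s['wrist_force'].round(2),s['torque'].round(3),yaw(s)-3.6616,s['q'][5])
c=viewer.read_camera('scene');cv2.imwrite('pics/s8.png',cv2.resize(c['pixels'][150:250,250:350,::-1],None,fx=6,fy=6,interpolation=cv2.INTER_CUBIC))"
```

```text
time: 17.2
tool_pos: [0.5575, 0.0312, 0.1315]
tcp_rot: [1.338, 2.842, -0.0]
wrist_force: [2.4, 0.6, -4.3]
width: 0.152
[ 2.37  0.6  -4.27] [ 0.1   -0.561  0.235] -1.3997720397435374 -0.6794395807731591
```

View pics/s8.png

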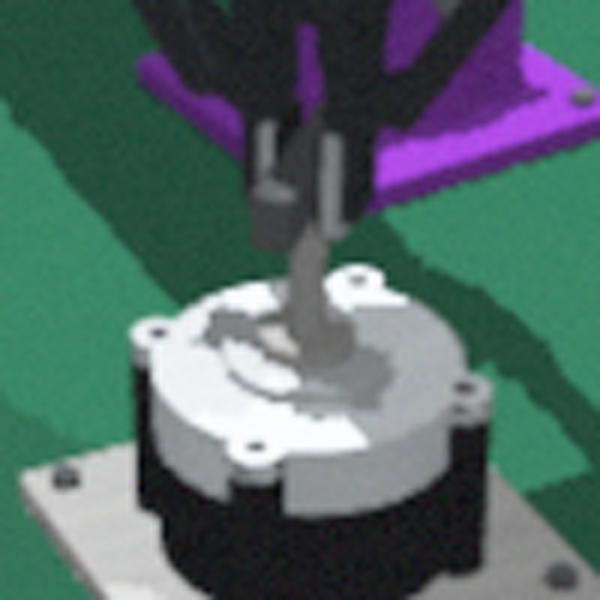

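Turning torque levelled off at ~0.25 N·m at 1.4 rad, so it is at the stop. I draw straight up slowly.

```bash
python3 -m crank '0 0 -0.5 0 0 0 255;0 0 -1 0 0 0 255;0 0 -1.5 0 0 0 255;0 0 -2 0 0 0 255;0 0 -2.5 0 0 0 255;0 0 -3 0 0 0 255'
python3 -m crank '0 0 -1 0 0 0 255;0 0 -2 0 0 0 255;0 0 -3 0 0 0 255;0 0 -4 0 0 0 255'
python3 -c "
from h import *
s=read_state();print(s['wrist_force'].round(2),s['torque'].round(3),yaw(s)-3.6616,s['q'][5])
c=viewer.read_camera('scene');cv2.imwrite('pics/s9.png',cv2.resize(c['pixels'][150:250,250:350,::-1],None,fx=6,fy=6,interpolation=cv2.INTER_CUBIC))"
```

```text
time: 18.0
tool_pos: [0.5569, 0.0313, 0.133]
tcp_rot: [-1.338, -2.841, 0.001]
wrist_force: [5.1, 0.5, -15.0]
width: 0.15
time: 18.5
tool_pos: [0.5564, 0.0315, 0.1361]
tcp_rot: [-1.337, -2.84, 0.001]
wrist_force: [5.7, 0.5, -19.2]
width: 0.15
[  5.71   0.47 -19.16] [ 0.243 -1.487  0.134] -1.40034921339418 -0.6791535956668617
```

View pics/s9.png

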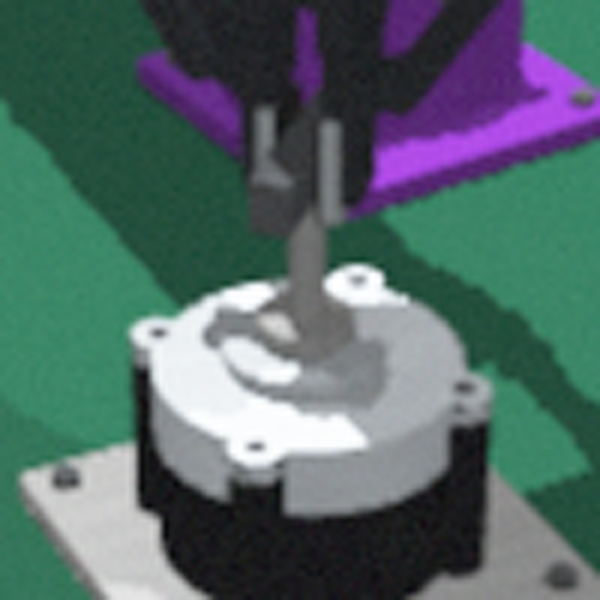

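```bash
python3 -m crank '-0.4 0.4 -1 0 0 0 255;-0.7 0.8 -2 0 0 0 255;-0.7 0.8 -3 0 0 0 255;-0.7 0.8 -4 0 0 0 255;-0.7 0.8 -5 0 0 0 255;-0.7 0.8 -6 0 0 0 255'
python3 -c "
from h import *
s=read_state();print(s['wrist_force'].round(2),s['torque'].round(3),yaw(s)-3.6616,s['q'][5])
c=viewer.read_camera('scene');cv2.imwrite('pics/s10.png',cv2.resize(c['pixels'][150:250,250:350,::-1],None,fx=6,fy=6,interpolation=cv2.INTER_CUBIC))"
```

```text
time: 19.3
tool_pos: [0.5598, 0.0314, 0.147]
tcp_rot: [1.337, 2.84, 0.002]
wrist_force: [-0.2, 0.2, -3.4]
width: 0.147
[-0.17  0.17 -3.4 ] [ 0.133  0.057 -0.018] -1.4000040439012906 -0.6794835165775591
```

View pics/s10.png

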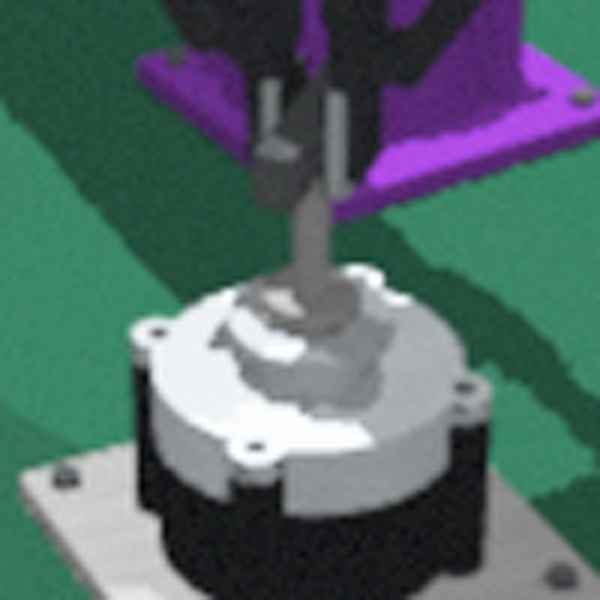

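The seal let go and the plug hangs on the puller (flange above the housing top). I re-centre 2 mm and go up clear.

```bash
python3 -m crank '0.6 -0.7 -1 0 0 0 255;1.1 -1.3 -4 0 0 0 255;1.1 -1.3 -8 0 0 0 255;1.1 -1.3 -13 0 0 0 255;1.1 -1.3 -18 0 0 0 255;1.1 -1.3 -24 0 0 0 255;1.1 -1.3 -24 0 0 0 255'
python3 -c "
from h import *
s=read_state();print(s['wrist_force'].round(2),s['torque'].round(3))
c=viewer.read_camera('scene');cv2.imwrite('pics/s11.png',cv2.resize(c['pixels'][130:250,230:370,::-1],None,fx=5,fy=5,interpolation=cv2.INTER_CUBIC))"
```

```text
time: 20.23
tool_pos: [0.5576, 0.0313, 0.1695]
tcp_rot: [1.337, 2.841, 0.001]
wrist_force: [0.2, -0.5, -4.2]
width: 0.149
[ 0.15 -0.48 -4.16] [-0.004 -0.019  0.   ]
```

View pics/s11.png

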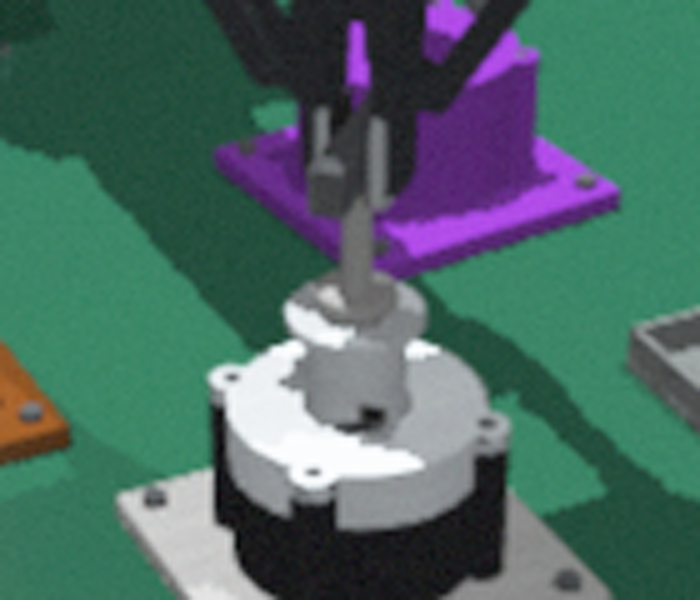

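Plug is clear of the bore, hanging upright. I raise and carry it to the tray.

```bash
python3 -m crank '0 0 -10 0 0 0 255;0 0 -20 0 0 0 255;0 0 -25 0 0 0 255;0 0 -25 0 0 0 255'
python3 -c "
from h import *
plan([.567,.2696,.195])
import pickle
s,c=pickle.load(open('w1.pkl','rb'))
print(onz(c,131,56,.022,s),onz(c,97,196,.022,s))
s,c,d=pickle.load(open('w6.pkl','rb'))
for p in [(460,219),(550,289)]: print(onz(c,*p,.022,s))
c=viewer.read_camera('top');cv2.imwrite('pics/t2.png',c['pixels'][:,:,::-1])
"
```

```text
time: 20.78
tool_pos: [0.5575, 0.0314, 0.1946]
tcp_rot: [1.337, 2.841, 0.001]
wrist_force: [0.3, -0.4, -4.8]
width: 0.148
shift mm [177.5 159.1  -0.4] rot [0.001 0.001 0.   ] yaw now 2.2618 pos [0.5575 0.0314 0.1946]
[0.63770139 0.20131197 0.022     ] [0.49244242 0.21097717 0.022     ]
[0.48747972 0.2055498  0.022     ]
[0.50232804 0.3425825  0.022     ]
```

View pics/t2.png

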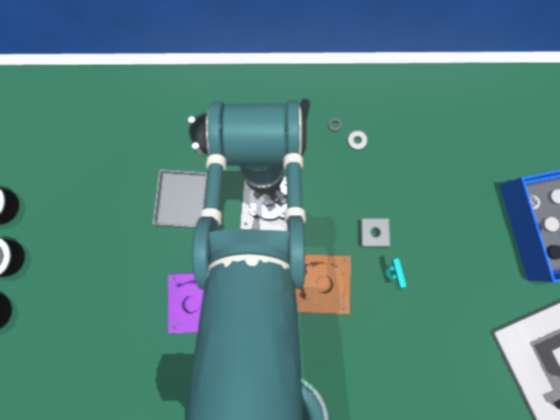

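```bash
python3 -m crank '25 22 0 0 0 0 255;60 54 0 0 0 0 255;95 85 0 0 0 0 255;130 116 0 0 0 0 255;160 143 0 0 0 0 255;175 157 0 0 0 0 255;177 159 0 0 0 0 255;177 159 0 0 0 0 255;177 159 0 0 0 0 255'
python3 -c "
from h import *
s=read_state();print(s['wrist_force'].round(2),s['torque'].round(3))
plan([.567,.2696,.1],None)
c=viewer.read_camera('scene');cv2.imwrite('pics/s12.png',cv2.resize(c['pixels'][100:250,320:480,::-1],None,fx=4,fy=4,interpolation=cv2.INTER_CUBIC))"
```

```text
time: 21.95
tool_pos: [0.5667, 0.2677, 0.1935]
tcp_rot: [-1.34, -2.842, 0.001]
wrist_force: [0.3, -0.3, -3.9]
width: 0.146
[ 0.31 -0.28 -3.92] [-0.034 -0.009  0.015]
shift mm [ 1.3  1.5 93.5] rot [-0.001  0.    -0.   ] yaw now 2.2605 pos [0.5667 0.2677 0.1935]
```

View pics/s12.png

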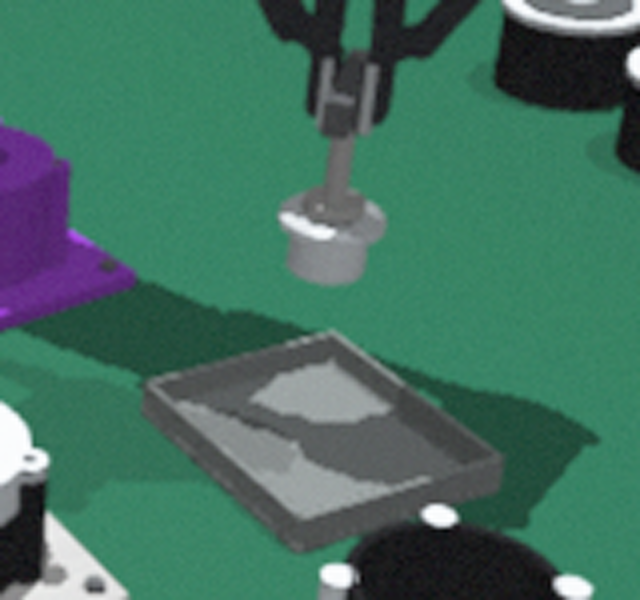

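```bash
python3 -m crank '1 1.5 20 0 0 0 255;1 1.5 45 0 0 0 255;1 1.5 70 0 0 0 255;1 1.5 88 0 0 0 255;1 1.5 98 0 0 0 255;1 1.5 103 0 0 0 255;1 1.5 103 0 0 0 255;1 1.5 103 0 0 0 255'
python3 -c "
from h import *
s=read_state();print(s['wrist_force'].round(2),s['torque'].round(3))
c=viewer.read_camera('scene');cv2.imwrite('pics/s13.png',cv2.resize(c['pixels'][120:240,340:460,::-1],None,fx=5,fy=5,interpolation=cv2.INTER_CUBIC))
g=s['tool_pos']+[0,0,.0187]
for z in (0,-.0641,-.1): print(z,((proj(c,g+[0,0,z])-[340,120]+.5)*5).round())"
```

```text
time: 23.0
tool_pos: [0.568, 0.2711, 0.0917]
tcp_rot: [1.337, 2.841, 0.002]
wrist_force: [0.3, -0.5, -3.3]
width: 0.147
[ 0.27 -0.45 -3.26] [ 0.024 -0.004 -0.005]
0 [319. 241.]
-0.0641 [302. 373.]
-0.1 [293. 443.]
```

View pics/s13.png

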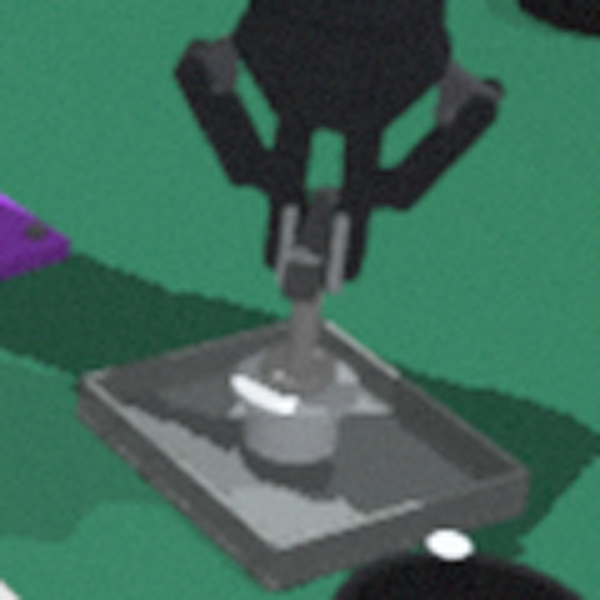

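The plug hangs upright above the tray middle, with its axis matching the projected vertical. I lower gently.

```bash
python3 -m crank '0 0 1.5 0 0 0 255;0 0 3 0 0 0 255;0 0 4.5 0 0 0 255;0 0 6 0 0 0 255;0 0 6 0 0 0 255;0 0 6 0 0 0 255'
python3 -m crank '0 0 0.5 0 0 0 255;0 0 1 0 0 0 255;0 0 1.5 0 0 0 255;0 0 1.5 0 0 0 255'
python3 -m crank '0 0 0.5 0 0 0 255;0 0 1 0 0 0 255;0 0 1 0 0 0 255'
```

```text
time: 23.8
tool_pos: [0.5672, 0.2708, 0.0846]
tcp_rot: [-1.338, -2.842, 0.0]
wrist_force: [-0.3, 0.7, -3.8]
width: 0.145
time: 24.3
tool_pos: [0.5671, 0.2708, 0.083]
tcp_rot: [-1.338, -2.842, 0.0]
wrist_force: [0.5, 0.0, -3.6]
width: 0.145
time: 24.68
tool_pos: [0.5672, 0.2708, 0.0822]
tcp_rot: [1.338, 2.842, 0.0]
wrist_force: [-1.7, -0.6, -4.2]
width: 0.15
```

```bash
python3 -m crank '0 0 0.5 0 0 0 255;0 0 1 0 0 0 255;0 0 1 0 0 0 255'
python3 -m crank '0 0 0.5 0 0 0 255;0 0 1 0 0 0 255;0 0 1 0 0 0 255'
python3 -c "
from h import *
c=viewer.read_camera('scene');cv2.imwrite('pics/s14.png',cv2.resize(c['pixels'][120:240,340:460,::-1],None,fx=5,fy=5,interpolation=cv2.INTER_CUBIC))"
```

```text
time: 25.05
tool_pos: [0.5673, 0.2708, 0.0812]
tcp_rot: [1.338, 2.842, 0.0]
wrist_force: [-0.3, -0.4, -1.9]
width: 0.146
time: 25.42
tool_pos: [0.5672, 0.2708, 0.08]
tcp_rot: [1.338, 2.842, 0.0]
wrist_force: [1.4, -0.1, -2.1]
width: 0.148
```

View pics/s14.png

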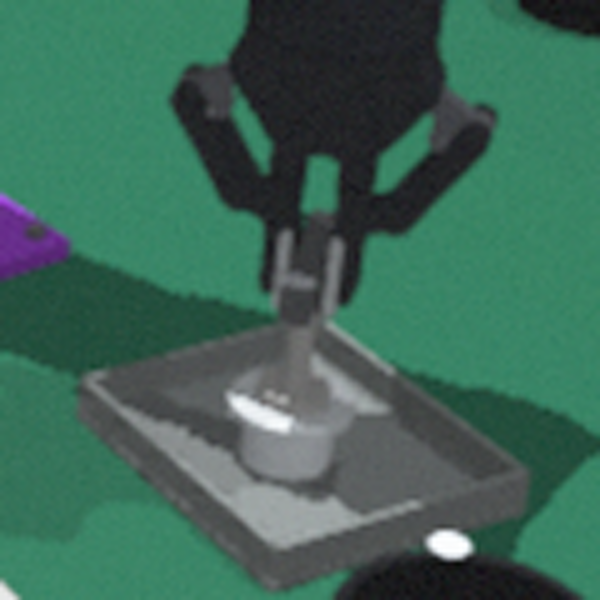

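The wrist load dropped by the plug's weight, so it stands on the tray floor and the puller is sinking through its play. I lower further until the pin rests.

```bash
python3 -m crank '0 0 0.4 0 0 0 255;0 0 0.4 0 0 0 255'
python3 -m crank '0 0 0.4 0 0 0 255;0 0 0.4 0 0 0 255'
python3 -m crank '0 0 0.4 0 0 0 255;0 0 0.4 0 0 0 255'
```

```text
time: 25.72
tool_pos: [0.5673, 0.2708, 0.0799]
tcp_rot: [1.338, 2.842, 0.0]
wrist_force: [0.1, -0.0, 0.2]
width: 0.147
time: 25.98
tool_pos: [0.5674, 0.2709, 0.0797]
tcp_rot: [1.338, 2.842, 0.001]
wrist_force: [-0.5, -0.4, 1.1]
width: 0.146
time: 26.22
tool_pos: [0.5675, 0.2709, 0.0795]
tcp_rot: [1.338, 2.842, 0.001]
wrist_force: [-2.1, -0.4, 5.2]
width: 0.148
```

```bash
python3 -m crank '0 0 -0.7 0 0 0 255;0 0 -0.7 0 0 0 255;0 0 -0.7 0 0 0 255' 20
python3 -m crank '0 0 0 0 0 0 200;0 0 0 0 0 0 190;0 0 0 0 0 0 150;0 0 0 0 0 0 100;0 0 0 0 0 0 100;0 0 0 0 0 0 100'
python3 -c "
from h import *
c=viewer.read_camera('scene');cv2.imwrite('pics/s15.png',cv2.resize(c['pixels'][120:240,340:460,::-1],None,fx=5,fy=5,interpolation=cv2.INTER_CUBIC))
c=viewer.read_camera('wrist');cv2.imwrite('pics/w15.png',c['pixels'][:,:,::-1])"
```

```text
time: 26.6
tool_pos: [0.5673, 0.2709, 0.0796]
tcp_rot: [1.338, 2.842, 0.001]
wrist_force: [-0.2, -0.9, 2.5]
width: 0.144
time: 27.35
tool_pos: [0.5672, 0.2708, 0.0796]
tcp_rot: [1.338, 2.842, 0.0]
wrist_force: [-0.8, -0.0, -0.1]
width: 0.609
```

View pics/s15.png

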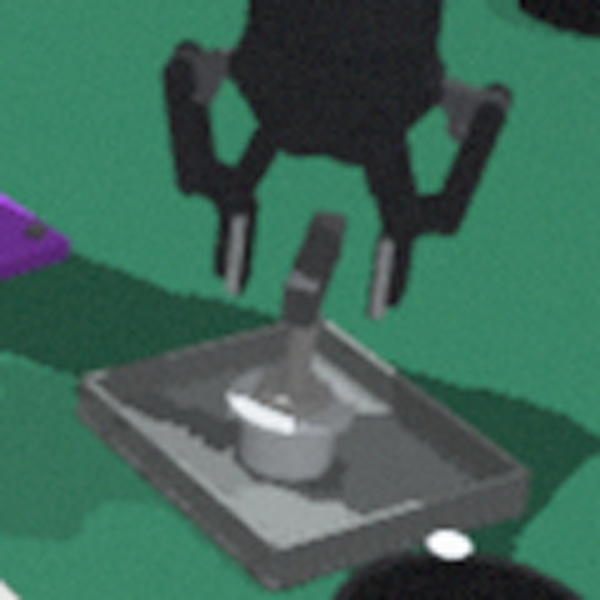

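View pics/w15.png

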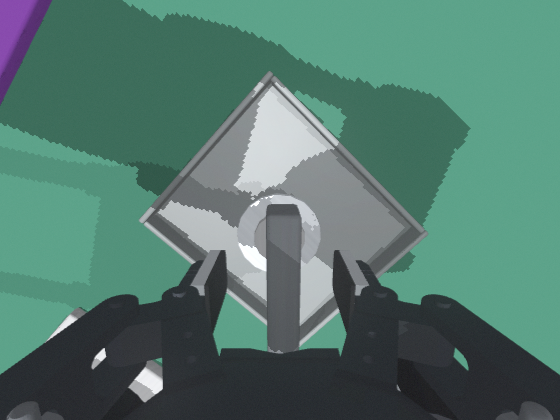

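The plug and puller stand upright in the tray with the fingers clear on both sides. I retreat straight up.

```bash
python3 -m crank '0 0 -8 0 0 0 100;0 0 -25 0 0 0 100;0 0 -50 0 0 0 60;0 0 -80 0 0 0 0;0 0 -110 0 0 0 0;0 0 -110 0 0 0 0;0 0 -110 0 0 0 0;0 0 -110 0 0 0 0'
python3 - <<'E'
from h import *
import pickle
s=read_state();c=viewer.read_camera("wrist");d=viewer.read_camera("scene")
cv2.imwrite("pics/w16.png",c["pixels"][:,:,::-1]);cv2.imwrite("pics/s16.png",cv2.resize(d['pixels'][120:240,340:460,::-1],None,fx=5,fy=5,interpolation=cv2.INTER_CUBIC))
cv2.imwrite("pics/s17.png",d["pixels"][:,:,::-1])
pickle.dump((s,c,d),open('w16.pkl','wb'))
E
```

```text
time: 28.45
tool_pos: [0.5662, 0.2703, 0.1881]
tcp_rot: [-1.337, -2.841, 0.003]
wrist_force: [-0.7, -0.7, -0.9]
width: 1.0
```

View pics/w16.png

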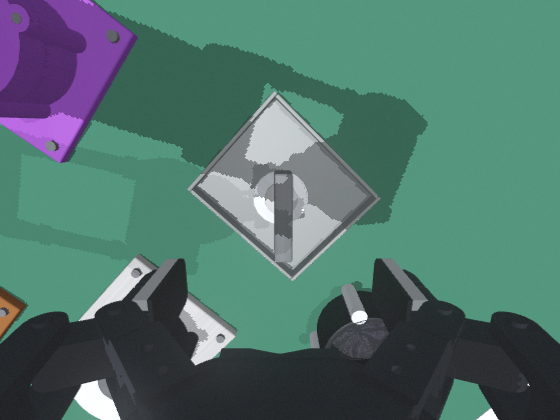

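View pics/s16.png

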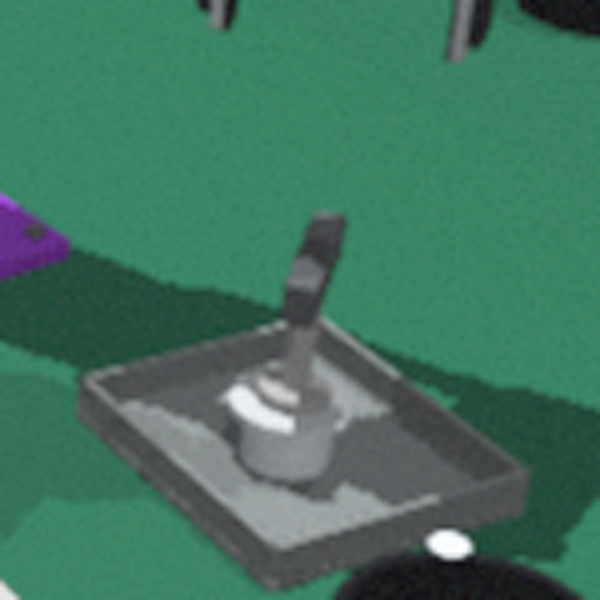

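View pics/s17.png

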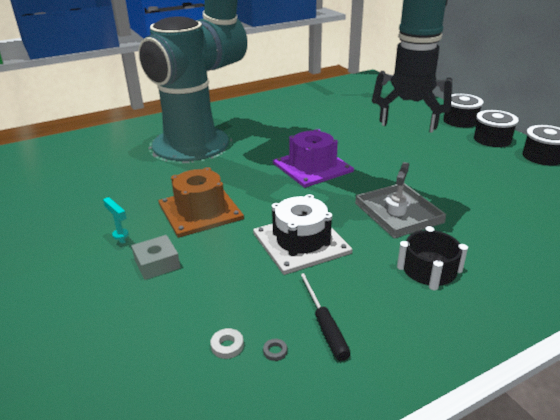

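```bash
python3 -c "
from h import *
s=read_state();print(s['time'],s['joint_vel'].round(3),s['width']);print(job.finish_job())"
```

```text
28.55 [ 0.003  0.    -0.006 -0.002  0.    -0.001] 0.9986486533082467
the job is handed in; nothing more can be done
None
```

I carried out the whole task and handed it in at 28.6 s; the hand-in reports no verdict, so I don't have the official result.

- **Grasp and thread:** I took the dark puller from its stand and aligned it with the slot seen in the wrist camera (yaw about 0.52). The pin dropped through and touched the thread start at TCP z about 0.134, as expected. I then turned it about 1.4 rad clockwise, and the torque levelled off at about 0.25 N·m. Since it went slightly past the nominal 1.3 rad, the plug or the bar may have turned a little at the stop.
- **Draw:** The wrist force read up to about 19 N while pulling, with about 6 N sideways. When the seal let go, the tool shifted about 2 mm sideways. I re-centred it before lifting the plug clear.
- **Placing:** I set the plug in the middle of the tray. The wrist force while lowering showed at most about 9 N of downward push. I then let go and backed off about 110 mm.

**Last checks:**
- The pictures show the plug and puller standing upright in the tray. I judged uprightness by eye after release, with no measured angle.
- The pin came out at about 10.7 mm below the plug top, worked out from TCP height. That is 0.4 mm beyond the geometric limit of 10.3 mm, within measuring error, and well past the required 7.5 mm.
- The bystanders and look-alikes are where they were, judged by eye in the scene picture.
- The gripper is open and touching nothing.

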